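# Load a vial into the sample changer and index it one click

### The job

Take the capped sample vial from the blue rack and put it into the empty pocket at the load mark of the sample changer. Press it down past the pocket's spring clip until it stands hard down on its seat, with the vial switch in the seat fully pressed, but gently: the switch is delicate. Then turn the carousel clockwise (seen from above) by exactly one click, so that the next empty pocket rests at the load mark, and leave the other things alone.

Things in the scene. Friction and masses are not known exactly. Their poses are not given: they have to be found in the camera images.
- vial_mid (a point): Capped sample vial: white, round, body 28 mm in diameter, ribbed screw cap 31 mm wide and 14 mm high, 80 mm high over all, about 45 g: the tallest thing in the rack, the only one with a wide cap. The point is on its axis half-way up (40 mm above its base); z along the axis. It stands upright in a hole 20 mm deep, its base 10 mm above the bench.
- load_pocket (a point): Centre of the bottom of the pocket to load, 63 mm above the bench, z up; turns with the carousel. The pocket is a black sleeve, 38 mm wide outside, 30 mm inside, rim 42 mm above this point, flared at the mouth. Inside is the seat. The next pocket clockwise, 56 mm away, holds a vial; the next three the other way are empty. With the vial home, its mid point is 44 to 60 mm above this point.
- seat (a joint): Travel of the sprung pad (22 mm wide, the vial switch) on the seat in that pocket: 0 = up, 0.004 m = fully pressed, against 0.6 to 1 N; home means over 0.0025 m. Below it a rubber washer gives 0.4 mm per 10 N. The seat is screw-set, differently each time: pressed, the pad's top is 4 to 20 mm above the pocket's bottom, not known beforehand: find it by feel. Over 18 N on the pad breaks it.
- pocket_clip (a point): Crest of that pocket's bowed steel leaf spring, on the side away from the hub, 26 mm above the pocket's bottom; it bulges 3.5 mm into the bore. The vial's base meets it some 24 mm above the bottom: getting past takes 7 to 12 N, then some 3 to 9 N of drag last all the way down. The vial stays at whatever height it is left, also against the pad's spring.
- knob_grip (a point): Grip point of the black bar knob on the carousel's axis, 125 mm above the bench; turns with the carousel. The bar is 14 mm thick along this frame's x, 46 mm long along its y and stands from 103 to 141 mm above the bench; pinch its 14 mm from above. -y points to the pocket to load, 90 mm away. Below the bar is a round hub, 20 mm in radius.
- carousel (a joint): Angle of the carousel in rad, 0 at the start, growing clockwise seen from above. Ten pockets: one click is 0.628 rad. A sprung roller in a star wheel holds it at each click with about 0.1 N m; past half a click it draws itself on to the next. A click counts within 0.05 rad. It must not pass 0.95 (towards a second click) nor -0.2 (backwards).
- changer: Sample changer, fixed: white case 290 x 290 mm, 48 mm high, origin on the bench under the carousel's axis. On it an aluminium carousel, 230 mm in diameter, top 63 mm above the bench, with ten sleeves on a circle of 90 mm radius, six holding vials (tops at 148 to 160 mm). The load mark, a black pointed block, is on its -y edge; the reading head, a box 126 mm high, on its +y edge.
- rack: Blue rack block 190 (x) x 58 (y) x 30 mm, fixed, origin at the centre of its underside. Three holes 30 mm in diameter and 20 mm deep, at x = -60, 0 and +60 mm, hold the sample vial and two other things, in any order.
- open_tube_mid (a point): Bystander in the rack: open empty white tube without a cap, 28 mm in diameter, 58 mm high; the point is at its middle. Leave it alone.
- dropper_mid (a point): Bystander in the rack: short white dropper bottle with a narrow nozzle, 28 mm in diameter, 64 mm high; the point is at its middle. Leave it alone.
- tip_box: Bystander: pipette tip box with a clear lid, 125 x 85 x 69 mm, origin at the centre of its underside. Leave it alone.
Things that resemble listed ones, but are neither listed nor needed, are in the scene too. Leave any orange or red look-alike of the part that bears vial_mid alone.

How it is judged:
By the outcome, as a careful person would: the job done as asked, in the order asked, and still so for the second after the job is handed in, with the robot touching nothing.
It also fails if it takes over 61 s, if anything falls off the work surface, if the arm or the gripper's body presses on something with over 40 N, if the wrist force passes 120 N, or if a joint passes its speed limit or range.

### The arm

A 6-joint arm with a two-finger parallel gripper is mounted at the origin on the work surface. World frame = base frame: x ahead of the robot, y to its left, z up, the work surface at z = 0. Lengths are in mm, angles in rad, forces in N, time in s.
With the tool pointing down it reaches from about 275 to 775 mm from the base axis. Payload 14.6 kg.
Tool frame: the origin (TCP) lies at the very end of the fingers, on their centre line; the grasp point (between the pads) lies 19 mm behind it; z points along the fingers, y is the direction in which the jaws open and shut (so a half turn about z gives the same grasp; the last joint's range is limited). The gripper opens to 85 mm and grips with 20 to 120 N. Pads are 22 mm wide; open, the fingers measure 114 mm over their backs; the gripper's body (76 mm by 85 mm) begins 54 mm behind the grasp point. The pads swing forward as they close: fully open they stand 13 mm farther back than shut.
Start: joints at [1.155, 0.263, -0.048, 1.259, 0, 1.415], TCP at [135.378, 507.249, 231.278] pointing down, gripper open.
Joint ranges: [-2.65, 2.65], [-0.89, 1.7], [-1.18, 1.37], [-2.13, 2.11], [-1.35, 1.29], [-3.14, 3.14]. Speed limits (rad/s): [1.89, 1.89, 2.57, 2.79, 3.14, 3.14].

### API

Orientations are given as a 3x3 rotation matrix whose columns are the frame's x, y, z axes.
In Python, from rig import robot gives the robot as it stands.
- The arm moves only by the shell command python3 -m crank 'ROWS' [OPENING] [FORCE]. ROWS is JSON, a list of rows, each a list of 2 entries, a list of its own where there are three numbers: the shift along the tool's x, y, z in m, then the turn, a rotation vector about the tool's x, y, z in rad. In form: [[[tx, ty, tz], [rx, ry, rz]], ...]. A call has 1 to 12 rows; each row is the pose to reach, as a shift and turn from the pose commanded when the call began, along the tool's axes at that moment; what a row does not reach only later rows make up. A row lasts 1/8 s, in which the tool goes at most 62.5 mm and 10.7 degrees, less where a joint would pass 70% of its speed; a pose out of reach is approached as far as the arm can. A call with a gripper value outside its range is refused whole. OPENING is the closure in counts, from 0 (fully open) to 255 (shut), set as the call begins (- or left out, the last holds). The fingers move at their own pace and stop on an object; FORCE is the grip in N (left out, the last holds). Time passes only in rows, so rows that repeat a pose let the fingers close. It gives the time, the measured TCP pose, the force and the opening at its end, in the units of the state.
- robot.get_state(): the state, without advancing time (a new reading comes with each control period).
- robot.camera(name): name is "scene" or "top" or "wrist"; returns (picture, depth): 420x560x3 uint8, red, green, blue; 420x560 float32, mm along the optical axis (not along the pixel's ray), 0 where there is no reading.
- robot.calibration(name): a dict with "fx", "fy", "cx", "cy" (pixels), "view" (4x4, takes a point from world to camera coordinates); the wrist camera has in their place "T_tool_cam" (4x4, takes a point from camera to tool coordinates, whose origin is the TCP and whose axes are the flange's). Camera axes: x right, y up, looking along -z (the intrinsics and any distortion apply to the point x, -y, -z); pixel columns grow to the right and rows downward; lengths in mm; the calibration is good to about 2 mm. A picture is of the moment at which its call begins: read the wrist's pose just before it. calibration takes no time and is no camera call.
- robot.hand_in(): hands the job in, once; it reports no verdict.
The state is a dict: "time": time; "joints": joint angles; "dq": joint speeds; "tau": joint torques, N m; "position": TCP position; "ee_rot": TCP orientation; "contact_force": force on the tool from outside, world axes, zero at the start; "moment": the same for the moment, N m; "finger_gap": opening from 0.0 (shut) to 1.0 (fully open).
Only numpy, scipy, OpenCV 4.12 (cv2) and the standard library are available. Lean on these libraries where they do the work, as an engineer would, in place of code of your own. Each camera call takes 0.05 s, during which the arm holds its last target.

## Working session

There is one attempt and no reset: what is moved stays moved. The work goes in short steps, Python scripts to look and compute and a shell command to move; the robot and the scene stay as the last step left them, time stands still between calls to the robot, and variables do not carry over. Pictures are saved under pics/ and viewed, and the job is handed in when it is done.

```bash
ls; mkdir -p pics
python3 - <<'E'
from rig import robot
import cv2,json,numpy as np
print(robot.get_state())
for n in ("scene","top","wrist"):
    p,d=robot.camera(n)
    cv2.imwrite(f"pics/{n}0.png",p[:,:,::-1]); np.save(f"pics/{n}0d.npy",d); np.save(f"pics/{n}0.npy",p)
    print(n,robot.calibration(n),(d>0).mean())
E
```

```text
pics
{'time': 0.0, 'joints': array([ 1.15471421e+00,  2.63531504e-01, -4.89155784e-02,  1.25941793e+00,
       -5.55854233e-06,  1.41546219e+00]), 'dq': array([-2.43636483e-05,  4.39374858e-04,  1.08004165e-04,  9.62275401e-04,
        3.77839544e-04,  3.74914249e-05]), 'tau': array([-4.16654830e-04, -6.37613726e+01,  3.84562790e+01,  1.38822041e-02,
       -1.73824956e-04, -2.48329093e-05]), 'position': array([135.25942371, 506.9955327 , 230.82849593]), 'ee_rot': array([[-9.66197383e-01,  2.57803093e-01, -4.26856602e-04],
       [ 2.57803397e-01,  9.66196900e-01, -9.79750508e-04],
       [ 1.59844814e-04, -1.05667746e-03, -9.99999429e-01]]), 'contact_force': array([ 0.74874857, -0.27217362, -0.05930553]), 'moment': array([-0.05045225,  0.02102629, -0.0276646 ]), 'finger_gap': 1.0008236888253583}
scene {'fx': 386.2428600433161, 'fy': 386.2428600433161, 'cx': 279.3162928441822, 'cy': 210.09423911253586, 'view': array([[ 6.53907040e-01,  7.56308876e-01,  2.00615933e-02,
        -2.56965945e+02],
       [-5.56196376e-01,  4.62575491e-01,  6.90412562e-01,
         3.22460122e+02],
      
[... 438 characters left out ...]
01,
        -5.89048205e+02],
       [-1.85068582e-01, -1.61432287e-02,  9.82593006e-01,
        -8.97429429e+02],
       [ 0.00000000e+00,  0.00000000e+00,  0.00000000e+00,
         1.00000000e+00]])} 0.9958673469387755
wrist {'fx': 297.239831624352, 'fy': 297.239831624352, 'cx': 277.96781313873686, 'cy': 209.126136259355, 'T_tool_cam': array([[-1.40746556e-03,  9.49020438e-01,  3.15211401e-01,
         8.19341516e+01],
       [ 9.99998996e-01,  1.38741770e-03,  2.87985747e-04,
         6.60264389e-01],
       [-1.64025517e-04,  3.15211490e-01, -9.49021438e-01,
        -1.42794933e+02],
       [ 0.00000000e+00,  0.00000000e+00,  0.00000000e+00,
         1.00000000e+00]])} 0.9960714285714286
```

View pics/scene0.png

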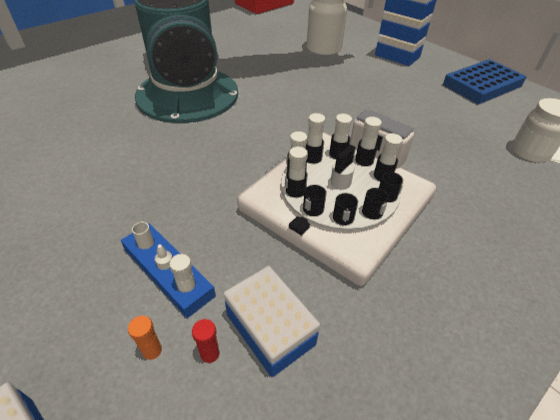

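View pics/top0.png

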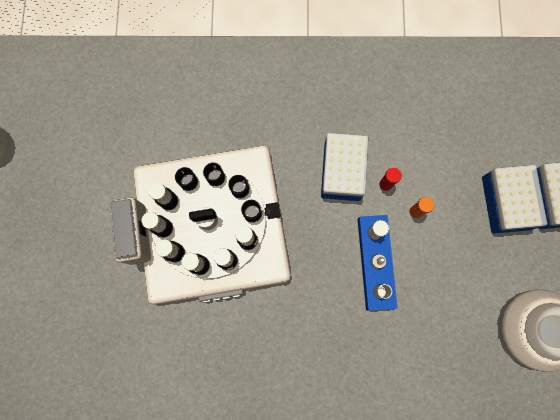

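View pics/wrist0.png

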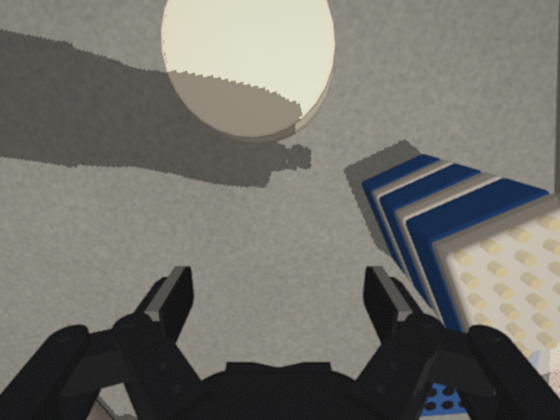

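```bash
cat > h.py <<'E'
import numpy as np,cv2
from rig import robot
def cam_T(n,st=None):
    c=robot.calibration(n)
    if n=="wrist":
        st=st or robot.get_state()
        T=np.eye(4);T[:3,:3]=st["ee_rot"];T[:3,3]=st["position"]
        return c,T@c["T_tool_cam"]
    return c,np.linalg.inv(c["view"])
def ray(cT,u,v,z):
    c,T=cT
    d=np.array([(u-c["cx"])/c["fx"],-(v-c["cy"])/c["fy"],-1.0])
    d=T[:3,:3]@d;o=T[:3,3]
    return o+d*(z-o[2])/d[2]
def proj(cT,P):
    c,T=cT
    p=np.linalg.inv(T)@np.append(P,1)
    return np.array([c["cx"]+c["fx"]*p[0]/-p[2],c["cy"]-c["fy"]*p[1]/-p[2]])
def cloud(cT,d):
    c,T=cT
    v,u=np.mgrid[:d.shape[0],:d.shape[1]]
    P=np.stack([(u-c["cx"])/c["fx"]*d,-(v-c["cy"])/c["fy"]*d,-d,np.ones_like(d)],-1)
    return (P@T.T)[...,:3]
E
python3 - <<'E'
from h import *
p=cv2.imread("pics/top0.png")
a=cv2.resize(p[120:320,120:300],None,fx=3,fy=3,interpolation=cv2.INTER_CUBIC)
b=cv2.resize(p[120:320,310:450],None,fx=3,fy=3,interpolation=cv2.INTER_CUBIC)
cv2.imwrite("pics/topA.png",a[:,:]);cv2.imwrite("pics/topB.png",b)
s=cv2.imread("pics/scene0.png");cv2.imwrite("pics/sceneB.png",cv2.resize(s[205:375,100:330],None,fx=3,fy=3,interpolation=cv2.INTER_CUBIC))
cT=cam_T("top");d=np.load("pics/top0d.npy");C=cloud(cT,d)
for u,v in [(380,229),(379,261),(384,292),(252,212),(239,187),(205,214),(345,165),(395,300),(273,211),(125,230),(150,160)]:
    print(u,v,C[v,u].round(1))
E
```

```text
380 229 [ 548.7 -332.7   91. ]
379 261 [ 489.3 -333.7   67.2]
384 292 [ 414.3 -155.6  988.8]
252 212 [582.7 -84.6  76.2]
239 187 [634.1 -57.   72.1]
205 214 [566.1  -3.5 141.7]
345 165 [ 680.7 -269.5   74.2]
395 300 [ 415.  -369.4   35. ]
273 211 [ 588.5 -125.4   57.2]
125 230 [537.2 146.9 127.4]
150 160 [709.4 146.4   4.4]
```

View pics/topA.png

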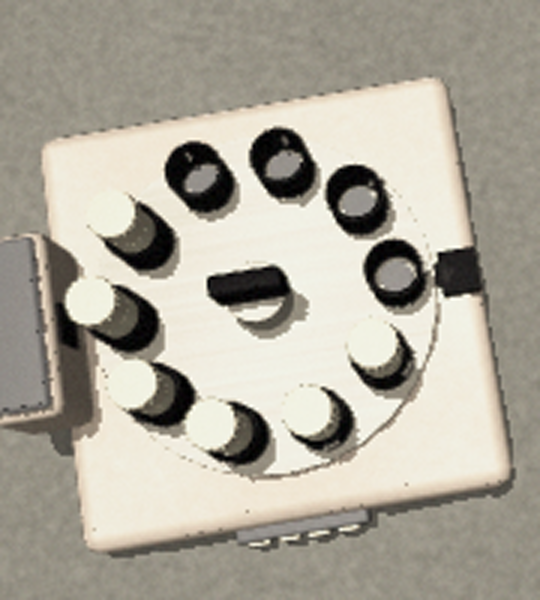

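View pics/sceneB.png

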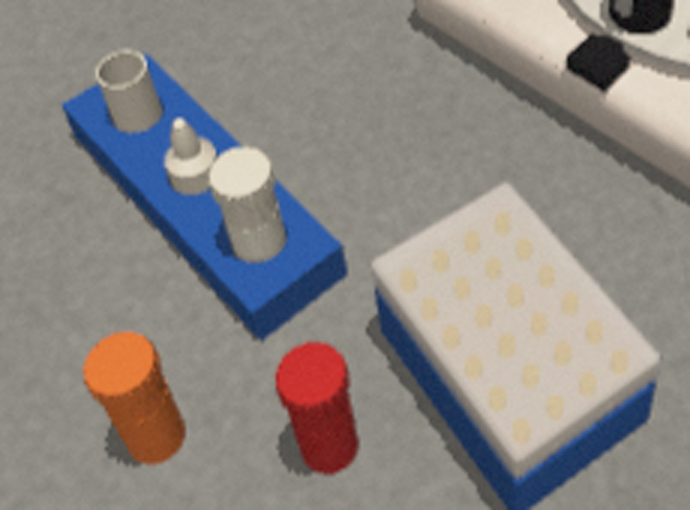

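Run:
```python
from h import *
for n in ("top","scene"):
    cT=cam_T(n);d=np.load(f"pics/{n}0d.npy");C=cloud(cT,d);p=cv2.imread(f"pics/{n}0.png")
    def pts(x,y,r,z0,z1): 
        m=(np.hypot(C[...,0]-x,C[...,1]-y)<r)&(C[...,2]>z0)&(C[...,2]<z1)
        return m,C[m]
    m,P=pts(548,-333,25,86,96)
    (c,r)=cv2.minEnclosingCircle(P[:,:2].astype(np.float32)); print(n,"vial top",np.round(c,1),r,np.median(P[:,2]),len(P))
    print(' centroid uv->z90',ray(cT,*(np.argwhere(m).mean(0)[::-1]),90)[:2].round(1))
    for x,y,nm,z0,z1 in [(585,-85,"load rim",98,112),(640,-57,"next rim",98,112)]:
        m,P=pts(x,y,32,z0,z1)
        if len(P)>5:
            c,r=cv2.minEnclosingCircle(P[:,:2].astype(np.float32)); print(nm,np.round(c,1),r,np.median(P[:,2]),len(P))
    m,P=pts(570,0,40,136,148); c=cv2.minAreaRect(P[:,:2].astype(np.float32)); print("knob",c,np.median(P[:,2]),len(P))
    w=((C[...,2]>42)&(C[...,2]<52)&(np.hypot(C[...,0]-570,C[...,1])<215)).astype(np.uint8)
    P=C[w>0]; print("case",cv2.minAreaRect(P[:,:2].astype(np.float32)),np.median(P[:,2]))
    w=(C[...,2]>25)&(C[...,2]<40)&(p[...,0]>p[...,2]*1.8)&(np.hypot(C[...,0]-490,C[...,1]+333)<120)
    P=C[w]; print("rack",cv2.minAreaRect(P[:,:2].astype(np.float32)),np.median(P[:,2]))
    # all tall tops
    m=(C[...,2]>144)&(C[...,2]<166)&(np.hypot(C[...,0]-570,C[...,1])<110)
    k,l,s,cc=cv2.connectedComponentsWithStats(m.astype(np.uint8))
    for i in range(1,k):
        if s[i,4]>40: print("  top",C[l==i].mean(0).round(1),s[i,4])
```

```text
top vial top [ 551.4 -334. ] 16.08479118347168 89.69462203034311 201
 centroid uv->z90 [ 551.1 -333.6]
load rim [583.7 -85.5] 20.113616943359375 104.42380173262382 133
next rim [632.5 -58.9] 19.76487159729004 103.8726422367505 137
knob ((567.4534912109375, 4.2057037353515625), (14.335993766784668, 45.50514602661133), 8.600340843200684) 140.93235668867635 187
case ((564.8421020507812, 14.881820678710938), (286.66802978515625, 309.4607849121094), 9.941792488098145) 47.93261721710115
rack ((491.6609191894531, -338.3506164550781), (189.69573974609375, 58.91302490234375), 4.103764533996582) 29.9901209779091
  top [605.9  83.8 152.8] 240
  top [551.   91.3 157.4] 263
  top [527.7 -77.  154.6] 248
  top [502.5  65.8 150.9] 245
  top [488.1 -38.3 148. ] 240
  top [477.8  15.5 159.8] 263
scene vial top [ 551.8 -336.3] 15.956451416015625 90.0074342233431 304
 centroid uv->z90 [ 553.2 -336.6]
load rim [583.3 -86.7] 20.60235595703125 103.41474445580855 204
next rim [637.8 -52.1] 28.64554214477539 103.3186315866028 231
knob ((568.1487426757812, 2.6018733978271484), (13.747950553894043, 47.649715423583984), 11.49595832824707) 140.8472477512951 146
case ((566.491455078125, 13.290313720703125), (286.1541442871094, 311.4590759277344), 9.962262153625488) 47.94189356964284
rack ((490.91162109375, -340.45562744140625), (192.94920349121094, 58.61032485961914), 4.247673511505127) 30.13057770224458
  top [482.6  10.3 156.5] 221
  top [505.2  61.4 149.9] 163
  top [554.8  86.2 155. ] 220
  top [490.2 -41.8 147.6] 159
  top [609.2  79.3 151.4] 212
  top [531.5 -81.9 153. ] 248
```

Vial candidates, in scene pixels: white in the rack (181,270), orange (145,338), red (206,341), open tube (142,235), dropper (163,258). The white one at (181,270), which is (380,229) in the top view, is the only tall one in the rack with a wide cap. The enlarged crop confirms it. The load pocket is the empty sleeve beside the black mark, top view (252,212). I'll move above the pocket first for a wrist view.

```bash
python3 -m crank '[[[-0.020,-0.015,0],[0,0,-0.015]],[[-0.060,-0.047,0],[0,0,-0.05]],[[-0.109,-0.085,0],[0,0,-0.08]],[[-0.158,-0.123,0],[0,0,-0.12]],[[-0.207,-0.161,0],[0,0,-0.16]],[[-0.256,-0.199,0],[0,0,-0.2]],[[-0.305,-0.238,0],[0,0,-0.24]],[[-0.354,-0.276,0],[0,0,-0.28]],[[-0.403,-0.314,0],[0,0,-0.32]],[[-0.452,-0.353,0],[0,0,-0.36]],[[-0.501,-0.391,0],[0,0,-0.4]],[[-0.550,-0.429,0],[0,0,-0.435]]]'; python3 -c "
from rig import robot;print(robot.get_state())"
```

```text
time: 1.65
position: [557.0, -51.0, 231.1]
ee_rot: [[-0.985, -0.174, -0.0], [-0.174, 0.985, 0.0], [0.0, 0.0, -1.0]]
contact_force: [0.4, 0.7, 0.1]
finger_gap: 1.003
{'time': 1.65, 'joints': array([-2.37112846e-01,  3.22725920e-01,  3.81385366e-02,  1.28632396e+00,
        1.02304494e-04, -4.12109871e-01]), 'dq': array([-0.60953043,  0.5555491 ,  0.80867189,  0.24796448,  0.00107903,
       -0.88608316]), 'tau': array([  4.44872126, -77.39187956,  32.70751119,  -0.71758417,
        -0.20787765,   1.71366647]), 'position': array([557.0353626 , -51.04509058, 231.14293663]), 'ee_rot': array([[-9.84727055e-01, -1.74105196e-01, -8.77679852e-05],
       [-1.74105206e-01,  9.84727049e-01,  1.26459254e-04],
       [ 6.44102958e-05,  1.39808712e-04, -9.99999988e-01]]), 'contact_force': array([0.35410364, 0.7374859 , 0.14039938]), 'moment': array([ 0.00851951, -0.04181972, -0.0325166 ]), 'finger_gap': 1.0030138728464255}
```

```bash
python3 -m crank '[[[-0.010,-0.020,0],[0,0,0]],[[-0.0205,-0.041,0],[0,0,0]],[[-0.0205,-0.041,0],[0,0,0]],[[-0.0205,-0.041,0],[0,0,0]]]'
python3 - <<'E'
from h import *
st=robot.get_state();p,d=robot.camera("wrist")
import pickle;pickle.dump((st,p,d),open("pics/w1.pkl","wb"))
cv2.imwrite("pics/w1.png",p[:,:,::-1]);print(st["position"],st["contact_force"],st["dq"].round(3))
E
```

```text
time: 2.15
position: [583.0, -85.4, 231.1]
ee_rot: [[-0.985, -0.173, -0.001], [-0.173, 0.985, 0.0], [0.001, 0.0, -1.0]]
contact_force: [-1.1, 0.1, 0.1]
finger_gap: 1.0
[583.04694736 -85.43374164 231.11931098] [-1.12821531  0.14223391  0.14236894] [ 0.01  -0.008 -0.004  0.001 -0.001 -0.001]
```

View pics/w1.png

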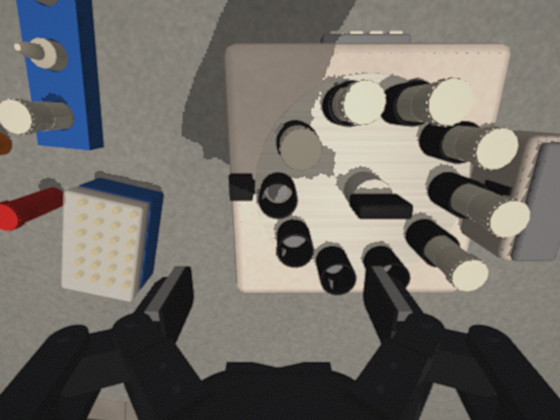

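Run:
```python
from h import *
import pickle
st,p,d=pickle.load(open("pics/w1.pkl","rb"))
cT=cam_T("wrist",st);C=cloud(cT,d)
m=(np.hypot(C[...,0]-583.5,C[...,1]+86)<30)&(C[...,2]>98)&(C[...,2]<110)
P=C[m];print(len(P),cv2.minEnclosingCircle(P[:,:2].astype(np.float32)),np.median(P[:,2]))
cs=cv2.findContours(m.astype(np.uint8),cv2.RETR_EXTERNAL,cv2.CHAIN_APPROX_NONE)[0]
e=cv2.fitEllipse(max(cs,key=len));print(e,ray(cT,*e[0],105))
m=(np.hypot(C[...,0]-567,C[...,1]-3)<40)&(C[...,2]>135)&(C[...,2]<148)
P=C[m];print("knob",cv2.minAreaRect(P[:,:2].astype(np.float32)))
cv2.imwrite("pics/w1c.png",cv2.resize(p[140:260,190:430,::-1],None,fx=3.3,fy=3.3,interpolation=cv2.INTER_CUBIC))
m=(C[...,2]>140)&(C[...,2]<166)&(np.hypot(C[...,0]-567,C[...,1]-3)<115)&(np.hypot(C[...,0]-567,C[...,1]-3)>60)
k,l,s,cc=cv2.connectedComponentsWithStats(m.astype(np.uint8))
for i in range(1,k):
  if s[i,4]>100:
    Q=C[l==i];z=np.percentile(Q[:,2],80);Q=Q[abs(Q[:,2]-z)<4];print("  top",np.round(cv2.minEnclosingCircle(Q[:,:2].astype(np.float32))[0],1),z,s[i,4])
```

```text
577 ((581.919677734375, -86.6321029663086), 19.927602767944336) 104.26950731866447
((276.71856689453125, 199.23040771484375), (39.0021858215332, 40.242889404296875), 94.37451171875) [580.99104124 -86.01651208 105.        ]
knob ((565.8175048828125, 2.738231658935547), (13.625006675720215, 45.88306427001953), 10.116957664489746)
  top [477.2  15.3] 160.7147109469301 2146
  top [486.7 -39.3] 148.78390954482276 1620
  top [527.  -77.9] 155.73921862531967 1450
  top [501.6  65. ] 151.67307177969843 1719
  top [550.4  91.2] 158.59141757745752 1693
  top [605.6  83.8] 153.56198444508067 1276
```

View pics/w1c.png

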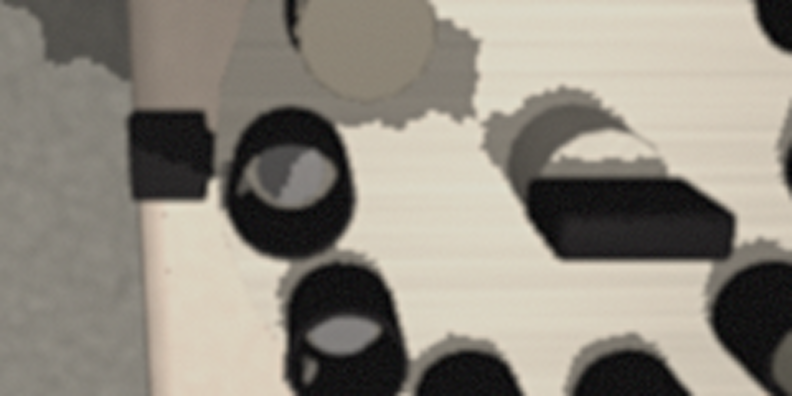

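```bash
python3 -m crank '[[[0.008,-0.025,0],[0,0,0.01]],[[0.023,-0.075,0.003],[0,0,0.03]],[[0.039,-0.125,0.006],[0,0,0.05]],[[0.054,-0.175,0.010],[0,0,0.07]],[[0.067,-0.217,0.013],[0,0,0.09]],[[0.074,-0.240,0.015],[0,0,0.102]],[[0.074,-0.240,0.015],[0,0,0.102]],[[0.074,-0.240,0.015],[0,0,0.102]]]'
python3 - <<'E'
from h import *
st=robot.get_state();p,d=robot.camera("wrist")
import pickle;pickle.dump((st,p,d),open("pics/w2.pkl","wb"))
cv2.imwrite("pics/w2.png",p[:,:,::-1]);print(st["position"],st["ee_rot"].round(4),st["contact_force"],st["dq"].round(3))
cT=cam_T("wrist",st);C=cloud(cT,d)
m=(np.hypot(C[...,0]-551,C[...,1]+335)<25)&(C[...,2]>84)&(C[...,2]<97)
P=C[m];print(len(P),cv2.minEnclosingCircle(P[:,:2].astype(np.float32)),np.median(P[:,2]))
uv=np.argwhere(m).mean(0)[::-1];print(uv,ray(cT,*uv,90))
w=(C[...,2]>25)&(C[...,2]<35)&(p[...,2]>p[...,0]*1.8)&(np.hypot(C[...,0]-490,C[...,1]+338)<120)
print(cv2.minAreaRect(C[w][:,:2].astype(np.float32)))
E
```

```text
time: 3.2
position: [552.4, -333.8, 216.6]
ee_rot: [[-0.997, -0.073, 0.0], [-0.073, 0.997, 0.0], [-0.0, 0.0, -1.0]]
contact_force: [0.2, -0.2, 0.5]
finger_gap: 1.0
[ 552.42273188 -333.79302558  216.56592821] [[-9.973e-01 -7.330e-02  2.000e-04]
 [-7.330e-02  9.973e-01  3.000e-04]
 [-2.000e-04  2.000e-04 -1.000e+00]] [ 0.15301499 -0.19608045  0.45835917] [ 0.008 -0.006 -0.001 -0.001 -0.001 -0.001]
838 ((549.8251953125, -335.51129150390625), 16.17241668701172) 90.16573246319439
[275.44868735 197.33412888] [ 548.66953556 -335.55662623   90.        ]
((489.65203857421875, -339.4093933105469), (189.71194458007812, 57.1515998840332), 4.1108527183532715)
```

View pics/w2.png

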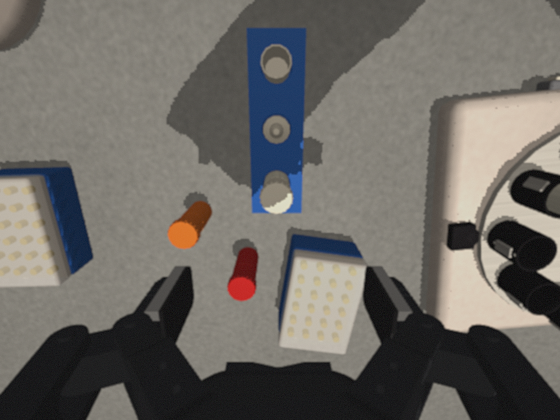

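```bash
python3 -m crank '[[[0.0018,-0.0014,0.02],[0,0,0]],[[0.0018,-0.0014,0.06],[0,0,0]],[[0.0018,-0.0014,0.10],[0,0,0]],[[0.0018,-0.0014,0.13],[0,0,0]],[[0.0018,-0.0014,0.15],[0,0,0]],[[0.0018,-0.0014,0.1586],[0,0,0]],[[0.0018,-0.0014,0.1586],[0,0,0]],[[0.0018,-0.0014,0.1586],[0,0,0]]]' 0 60
python3 - <<'E'
from h import *
st=robot.get_state();p,d=robot.camera("wrist")
cv2.imwrite("pics/w3.png",p[:,:,::-1]);print(st["position"],st["contact_force"])
E
```

```text
time: 4.25
position: [551.0, -336.7, 58.7]
ee_rot: [[-0.997, -0.072, 0.001], [-0.072, 0.997, -0.001], [-0.001, -0.001, -1.0]]
contact_force: [-0.1, 0.2, -0.2]
finger_gap: 0.999
[ 550.99621715 -336.68379046   58.69946562] [-0.12457934  0.18296772 -0.2398941 ]
```

View pics/w3.png

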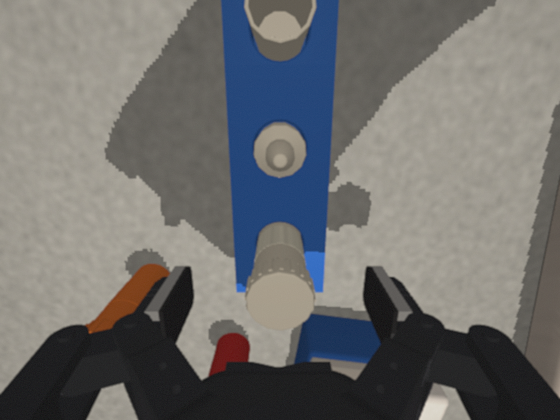

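```bash
python3 -m crank '[[[0,0.0012,0],[0,0,0]],[[0,0.0012,0],[0,0,0]]]' 120 30;python3 -m crank '[[[0,0,0],[0,0,0]],[[0,0,0],[0,0,0]],[[0,0,0],[0,0,0]]]' 255 60;python3 -m crank '[[[0,0,0],[0,0,0]],[[0,0,0],[0,0,0]],[[0,0,0],[0,0,0]]]'
python3 - <<'E'
from h import *
st=robot.get_state();p,d=robot.camera("wrist")
cv2.imwrite("pics/w4.png",p[:,:,::-1]);print(st["position"],st["contact_force"],st["moment"])
E
```

```text
time: 4.55
position: [550.5, -335.4, 58.0]
ee_rot: [[-0.997, -0.072, 0.0], [-0.072, 0.997, -0.0], [-0.0, -0.0, -1.0]]
contact_force: [-0.0, 0.4, -0.6]
finger_gap: 0.607
time: 4.92
position: [550.5, -335.5, 57.9]
ee_rot: [[-0.997, -0.072, 0.0], [-0.072, 0.997, -0.0], [-0.0, -0.0, -1.0]]
contact_force: [-0.0, 1.3, 5.1]
finger_gap: 0.339
time: 5.3
position: [550.5, -335.5, 57.9]
ee_rot: [[-0.997, -0.072, 0.0], [-0.072, 0.997, -0.0], [-0.0, -0.0, -1.0]]
contact_force: [-1.2, 0.3, 5.5]
finger_gap: 0.342
[ 550.52374754 -335.54055365   57.93267573] [-1.16956263  0.27646316  5.46011537] [ 0.14584134  0.12162605 -0.03940629]
```

View pics/w4.png

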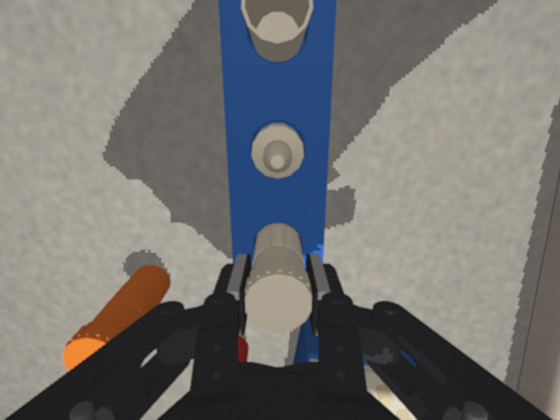

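```bash
python3 -m crank '[[[0,0,-0.005],[0,0,0]],[[0,0,-0.02],[0,0,0]],[[0,0,-0.05],[0,0,0]],[[0,0,-0.09],[0,0,0]],[[0,0,-0.120],[0,0,0]],[[0,0,-0.130],[0,0,0]],[[0,0,-0.130],[0,0,0]]]'
python3 - <<'E'
from h import *
st=robot.get_state();p,d=robot.camera("wrist")
cv2.imwrite("pics/w5.png",p[:,:,::-1]);print(st["position"],st["contact_force"],st["moment"],st["finger_gap"])
E
```

```text
time: 6.22
position: [550.5, -335.5, 187.8]
ee_rot: [[-0.997, -0.072, 0.0], [-0.072, 0.997, -0.0], [-0.0, -0.0, -1.0]]
contact_force: [-0.2, 0.3, -1.4]
finger_gap: 0.341
[ 550.47890655 -335.47455722  187.80408991] [-0.19256007  0.28847689 -1.36486747] [0.00839864 0.02345809 0.00999538] 0.3407775342409972
```

View pics/w5.png

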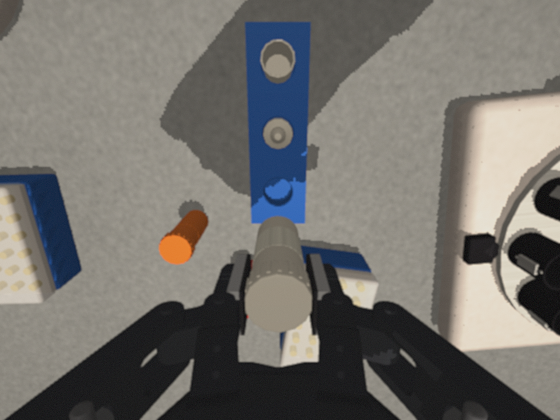

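The vial is held upright, with its cap at about (278,295), and hole (278,190) in the rack is empty. The cap sits in the same image position as before the lift, so it hasn't slipped. Next I'll carry it over the pocket.

```bash
python3 -m crank '[[[-0.004,0.020,0],[0,0,-0.01]],[[-0.012,0.060,0],[0,0,-0.025]],[[-0.021,0.105,0],[0,0,-0.045]],[[-0.031,0.150,0],[0,0,-0.065]],[[-0.040,0.195,0],[0,0,-0.085]],[[-0.047,0.230,0],[0,0,-0.1]],[[-0.04985,0.24615,0],[0,0,-0.1033]],[[-0.04985,0.24615,0],[0,0,-0.1033]],[[-0.04985,0.24615,0],[0,0,-0.1033]]]'
python3 - <<'E'
from h import *
import pickle
st=robot.get_state();p,d=robot.camera("wrist")
pickle.dump((st,p,d),open("pics/w6.pkl","wb"))
cv2.imwrite("pics/w6.png",p[:,:,::-1]);print(st["position"],st["ee_rot"].round(4),st["contact_force"],st["moment"],st["finger_gap"])
p,d=robot.camera("top");cv2.imwrite("pics/t6.png",cv2.resize(p[140:320,120:320,::-1],None,fx=3,fy=3,interpolation=cv2.INTER_CUBIC))
p,d=robot.camera("scene");cv2.imwrite("pics/s6.png",cv2.resize(p[60:280,220:460,::-1],None,fx=2.6,fy=2.6,interpolation=cv2.INTER_CUBIC))
E
```

```text
time: 7.4
position: [582.2, -87.0, 187.4]
ee_rot: [[-0.985, -0.174, -0.0], [-0.174, 0.985, -0.0], [0.0, -0.0, -1.0]]
contact_force: [-0.3, -0.6, -0.8]
finger_gap: 0.348
[582.19060093 -87.00469041 187.39914405] [[-9.848e-01 -1.739e-01 -4.000e-04]
 [-1.739e-01  9.848e-01 -1.000e-04]
 [ 4.000e-04 -1.000e-04 -1.000e+00]] [-0.3285083  -0.58950795 -0.76203877] [-0.00547614 -0.02487721  0.03903515] 0.34785646208583954
```

View pics/w6.png

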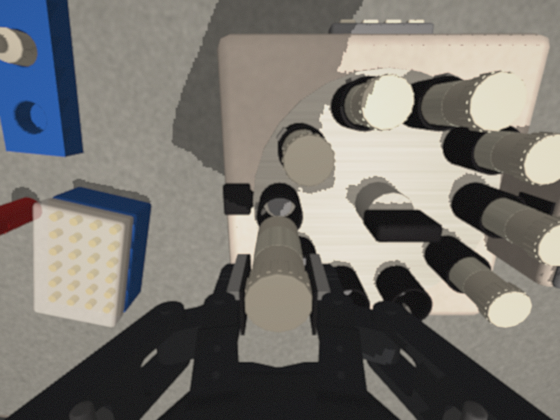

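View pics/s6.png

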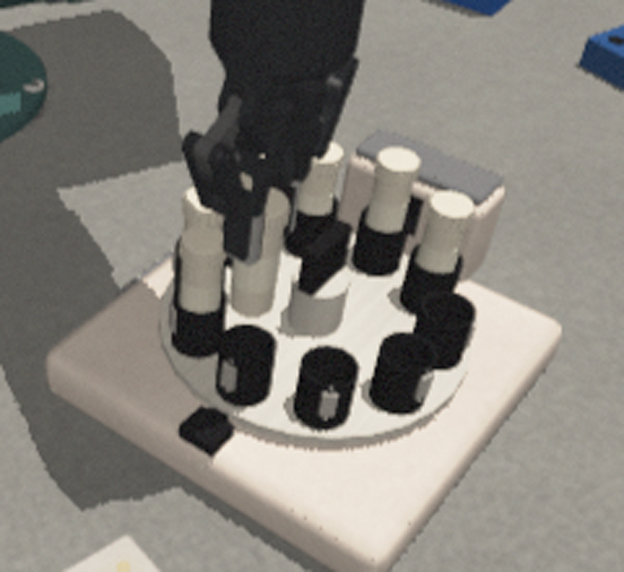

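```bash
python3 - <<'E'
from h import *
import pickle
st,p,d=pickle.load(open("pics/w6.pkl","rb"))
cT=cam_T("wrist",st);C=cloud(cT,d)
R=st["ee_rot"];t=st["position"]
T=(C-t)@R   # tool coords
m=(np.hypot(C[...,0]-582,C[...,1]+86)<26)&(C[...,2]>98)&(C[...,2]<110)
P=T[m];print("rim",len(P),cv2.minEnclosingCircle(P[:,:2].astype(np.float32)),P[:,1].min(),P[:,1].max())
for z0,z1 in [(-36,-28),(-28,-18),(0,15),(15,30),(30,46)]:
    m=(np.hypot(T[...,0],T[...,1])<22)&(T[...,2]>z0)&(T[...,2]<z1)&(p.min(-1)>70)
    P=T[m]; 
    if len(P)>20: 
        print(z0,len(P),P[:,0].max().round(1),P[:,1].min().round(2),P[:,1].max().round(2),P[:,2].mean())
        f=np.c_[2*P[:,:2],np.ones(len(P))];s=np.linalg.lstsq(f,(P[:,:2]**2).sum(1),rcond=None)[0];print('   circ',s[:2],np.sqrt(s[2]+s[0]**2+s[1]**2))
st,p,d=pickle.load(open("pics/w1.pkl","rb"))
C=cloud(cam_T("wrist",st),d);T=(C-st["position"])@st["ee_rot"]
m=(np.hypot(C[...,0]-582,C[...,1]+86)<26)&(C[...,2]>98)&(C[...,2]<110);P=T[m];print("w1 rim",P[:,1].min(),P[:,1].max())
E
python3 - <<'E'
import cv2
a=cv2.imread("pics/w6.png")
cv2.imwrite("pics/w6c.png",cv2.resize(a[160:340,180:380],None,fx=3.3,fy=3.3,interpolation=cv2.INTER_CUBIC))
E
```

```text
rim 518 ((-0.31221818923950195, 0.5603344440460205), 19.988807678222656) -19.032857599383245 20.355276733351015
-36 3566 16.9 -19.34 19.23 -31.951322523244208
   circ [2.50487605 0.39075876] 11.432182651348189
-28 675 17.1 -19.04 19.07 -23.81991381661205
   circ [-2.74194717 -0.37610254] 19.094092741579335
0 513 15.3 -13.47 14.03 6.963726670523002
   circ [0.53649699 0.41462534] 14.028460019080295
15 381 15.2 -13.17 13.88 21.994098017521324
   circ [0.50107822 0.33782835] 14.011699850098921
30 309 14.8 -13.53 13.71 37.24985844699789
   circ [0.56002112 0.28383019] 13.831303347999086
w1 rim -20.37093319126206 18.87814804513991
```

View pics/w6c.png

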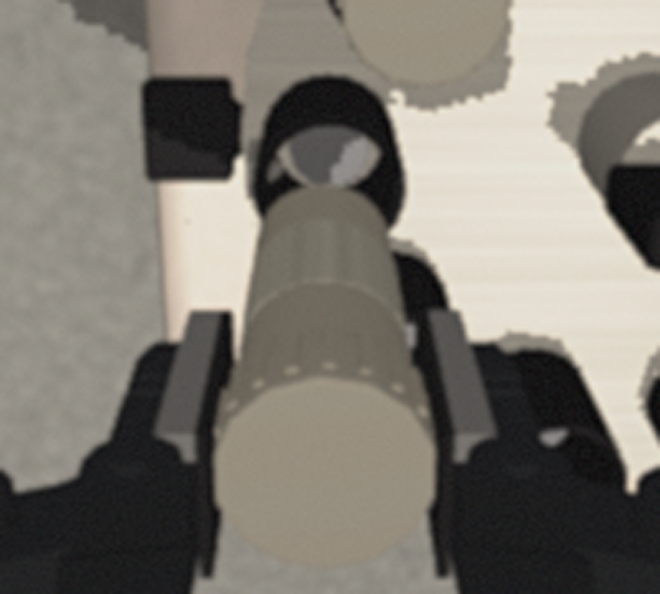

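```bash
python3 -m crank '[[[-0.0006,0.0004,0.010],[0,0,0]],[[-0.0006,0.0004,0.024],[0,0,0]],[[-0.0006,0.0004,0.031],[0,0,0]],[[-0.0006,0.0004,0.034],[0,0,0]],[[-0.0006,0.0004,0.037],[0,0,0]],[[-0.0006,0.0004,0.037],[0,0,0]]]' - 80;python3 -m crank '[[[0,0,0],[0,0,0]]]'; python3 -m crank '[[[0,0,0.002],[0,0,0]],[[0,0,0.004],[0,0,0]],[[0,0,0.006],[0,0,0]],[[0,0,0.008],[0,0,0]]]'
```

```text
time: 8.3
position: [582.9, -85.8, 150.7]
ee_rot: [[-0.985, -0.175, 0.0], [-0.175, 0.985, 0.0], [-0.0, 0.0, -1.0]]
contact_force: [0.2, 0.5, -0.7]
finger_gap: 0.341
time: 8.43
position: [583.0, -85.8, 150.9]
ee_rot: [[-0.985, -0.175, 0.0], [-0.175, 0.985, -0.0], [-0.0, -0.0, -1.0]]
contact_force: [-0.7, -0.2, 0.5]
finger_gap: 0.339
time: 8.93
position: [582.9, -85.8, 142.5]
ee_rot: [[-0.985, -0.175, -0.0], [-0.175, 0.985, -0.0], [0.0, 0.0, -1.0]]
contact_force: [0.1, 0.3, -0.1]
finger_gap: 0.337
```

```bash
python3 -m crank '[[[0,0,0.002],[0,0,0]],[[0,0,0.004],[0,0,0]],[[0,0,0.0055],[0,0,0]],[[0,0,0.0065],[0,0,0]]]'; for i in 1 2 3; do python3 -m crank '[[[0,0,0.0005],[0,0,0]],[[0,0,0.001],[0,0,0]]]' | egrep 'pos|force';done
```

```text
time: 9.43
position: [582.9, -85.4, 136.3]
ee_rot: [[-0.985, -0.175, 0.0], [-0.175, 0.985, 0.001], [-0.0, 0.001, -1.0]]
contact_force: [-1.2, 6.4, 6.2]
finger_gap: 0.34
position: [582.8, -85.1, 135.2]
contact_force: [-2.4, 7.4, 5.0]
position: [582.8, -85.1, 134.4]
contact_force: [-1.3, 7.2, 3.4]
position: [582.6, -85.1, 133.1]
contact_force: [-0.8, 5.3, 3.5]
```

```bash
cat > chk.py <<'E'
import sys
from rig import robot
s=robot.get_state();f=s["contact_force"]
print(round(float(s["time"]),2),s["position"].round(2),f.round(2),s["moment"].round(2))
sys.exit(0 if f[2]<float(sys.argv[1]) else 1)
E
python3 chk.py 7 && python3 -m crank '[[[0,0,0.0005],[0,0,0]],[[0,0,0.0005],[0,0,0]]]'>/dev/null && python3 chk.py 7 && python3 -m crank '[[[0,0,0.0005],[0,0,0]],[[0,0,0.0005],[0,0,0]]]'>/dev/null && python3 chk.py 7 && python3 -m crank '[[[0,0,0.0005],[0,0,0]],[[0,0,0.0005],[0,0,0]]]'>/dev/null && python3 chk.py 7 && python3 -m crank '[[[0,0,0.0005],[0,0,0]],[[0,0,0.0005],[0,0,0]]]'>/dev/null && python3 chk.py 7 && python3 -m crank '[[[0,0,0.0005],[0,0,0]],[[0,0,0.0005],[0,0,0]]]'>/dev/null && python3 chk.py 7 && python3 -m crank '[[[0,0,0.0005],[0,0,0]],[[0,0,0.0005],[0,0,0]]]'>/dev/null && python3 chk.py 7
```

```text
10.18 [582.59 -85.12 133.06] [-0.79  5.33  3.46] [1.65 0.45 0.04]
10.43 [582.53 -85.12 132.48] [-2.28  6.54  1.92] [ 1.56  0.27 -0.05]
10.68 [582.65 -85.12 132.1 ] [-2.01  7.52  4.09] [1.69 0.35 0.02]
10.93 [582.55 -85.11 131.52] [-1.8   5.5   2.75] [1.6  0.34 0.06]
11.18 [582.57 -85.12 131.01] [-1.6   6.06  2.65] [ 1.54  0.37 -0.01]
11.43 [582.57 -85.11 130.53] [-1.75  6.13  2.63] [ 1.62  0.38 -0.05]
11.68 [582.62 -85.08 130.08] [-1.24  7.22  3.41] [ 1.68  0.37 -0.  ]
```

```bash
python3 -m crank '[[[0,0,0.0005],[0,0,0]],[[0,0,0.0005],[0,0,0]]]'>/dev/null && python3 chk.py 6.5 && python3 -m crank '[[[0,0,0.0005],[0,0,0]],[[0,0,0.0005],[0,0,0]]]'>/dev/null && python3 chk.py 6.5 && python3 -m crank '[[[0,0,0.0005],[0,0,0]],[[0,0,0.0005],[0,0,0]]]'>/dev/null && python3 chk.py 6.5 && python3 -m crank '[[[0,0,0.0005],[0,0,0]],[[0,0,0.0005],[0,0,0]]]'>/dev/null && python3 chk.py 6.5 && python3 -m crank '[[[0,0,0.0005],[0,0,0]],[[0,0,0.0005],[0,0,0]]]'>/dev/null && python3 chk.py 6.5 && python3 -m crank '[[[0,0,0.0005],[0,0,0]],[[0,0,0.0005],[0,0,0]]]'>/dev/null && python3 chk.py 6.5 && python3 -m crank '[[[0,0,0.0005],[0,0,0]],[[0,0,0.0005],[0,0,0]]]'>/dev/null && python3 chk.py 6.5 && python3 -m crank '[[[0,0,0.0005],[0,0,0]],[[0,0,0.0005],[0,0,0]]]'>/dev/null && python3 chk.py 6.5 && python3 -m crank '[[[0,0,0.0005],[0,0,0]],[[0,0,0.0005],[0,0,0]]]'>/dev/null && python3 chk.py 6.5 && python3 -m crank '[[[0,0,0.0005],[0,0,0]],[[0,0,0.0005],[0,0,0]]]'>/dev/null && python3 chk.py 6.5
```

```text
11.93 [582.6  -85.09 129.58] [-1.01  6.61  3.31] [1.7  0.34 0.04]
12.18 [582.61 -85.05 129.11] [-2.14  6.58  3.52] [1.68 0.35 0.02]
12.43 [582.62 -85.07 128.58] [-1.75  7.01  3.71] [ 1.7   0.4  -0.02]
12.68 [582.6  -85.06 128.06] [-1.16  5.72  2.73] [1.6  0.33 0.01]
12.93 [582.64 -85.07 127.6 ] [-2.02  6.44  2.75] [ 1.7   0.34 -0.02]
13.18 [582.61 -85.05 127.07] [-1.83  7.41  3.84] [1.69 0.32 0.02]
13.43 [582.64 -85.07 126.61] [-1.62  6.29  3.36] [1.62 0.34 0.03]
13.68 [582.61 -85.07 126.08] [-0.46  6.97  2.66] [ 1.58  0.33 -0.02]
13.93 [582.56 -85.06 125.55] [-1.84  6.36  2.73] [ 1.62  0.33 -0.04]
14.18 [582.61 -85.07 125.08] [-1.42  5.85  2.88] [1.62 0.37 0.05]
```

```bash
python3 -m crank '[[[0,0,0.0005],[0,0,0]],[[0,0,0.0005],[0,0,0]]]'>/dev/null && python3 chk.py 6.5 && python3 -m crank '[[[0,0,0.0005],[0,0,0]],[[0,0,0.0005],[0,0,0]]]'>/dev/null && python3 chk.py 6.5 && python3 -m crank '[[[0,0,0.0005],[0,0,0]],[[0,0,0.0005],[0,0,0]]]'>/dev/null && python3 chk.py 6.5 && python3 -m crank '[[[0,0,0.0005],[0,0,0]],[[0,0,0.0005],[0,0,0]]]'>/dev/null && python3 chk.py 6.5 && python3 -m crank '[[[0,0,0.0005],[0,0,0]],[[0,0,0.0005],[0,0,0]]]'>/dev/null && python3 chk.py 6.5 && python3 -m crank '[[[0,0,0.0005],[0,0,0]],[[0,0,0.0005],[0,0,0]]]'>/dev/null && python3 chk.py 6.5 && python3 -m crank '[[[0,0,0.0005],[0,0,0]],[[0,0,0.0005],[0,0,0]]]'>/dev/null && python3 chk.py 6.5 && python3 -m crank '[[[0,0,0.0005],[0,0,0]],[[0,0,0.0005],[0,0,0]]]'>/dev/null && python3 chk.py 6.5 && python3 -m crank '[[[0,0,0.0005],[0,0,0]],[[0,0,0.0005],[0,0,0]]]'>/dev/null && python3 chk.py 6.5 && python3 -m crank '[[[0,0,0.0005],[0,0,0]],[[0,0,0.0005],[0,0,0]]]'>/dev/null && python3 chk.py 6.5
```

```text
14.43 [582.61 -85.06 124.57] [-0.59  6.87  3.  ] [ 1.64  0.31 -0.06]
14.68 [582.61 -85.05 124.12] [-0.6   6.56  3.56] [ 1.62  0.38 -0.02]
14.93 [582.6  -85.06 123.57] [-1.8   6.66  2.98] [ 1.7   0.34 -0.02]
15.18 [582.59 -85.06 123.05] [-1.56  6.08  2.49] [1.69 0.3  0.05]
15.43 [582.61 -85.05 122.59] [-1.65  7.42  2.68] [1.65 0.33 0.05]
15.68 [582.62 -85.06 122.09] [-1.16  6.12  2.47] [ 1.64  0.33 -0.05]
15.93 [582.63 -85.07 121.61] [-1.34  6.68  2.65] [ 1.62  0.31 -0.  ]
16.18 [582.62 -85.07 121.1 ] [-0.68  6.48  2.92] [ 1.68  0.31 -0.01]
16.43 [582.62 -85.07 120.64] [-2.24  7.18  3.38] [ 1.64  0.37 -0.01]
16.68 [582.62 -85.04 120.09] [-1.75  6.96  3.08] [ 1.66  0.33 -0.05]
```

```bash
python3 -m crank '[[[0,0,0.0005],[0,0,0]],[[0,0,0.0005],[0,0,0]]]'>/dev/null && python3 chk.py 6 && python3 -m crank '[[[0,0,0.0005],[0,0,0]],[[0,0,0.0005],[0,0,0]]]'>/dev/null && python3 chk.py 6 && python3 -m crank '[[[0,0,0.0005],[0,0,0]],[[0,0,0.0005],[0,0,0]]]'>/dev/null && python3 chk.py 6 && python3 -m crank '[[[0,0,0.0005],[0,0,0]],[[0,0,0.0005],[0,0,0]]]'>/dev/null && python3 chk.py 6 && python3 -m crank '[[[0,0,0.0005],[0,0,0]],[[0,0,0.0005],[0,0,0]]]'>/dev/null && python3 chk.py 6 && python3 -m crank '[[[0,0,0.0005],[0,0,0]],[[0,0,0.0005],[0,0,0]]]'>/dev/null && python3 chk.py 6 && python3 -m crank '[[[0,0,0.0005],[0,0,0]],[[0,0,0.0005],[0,0,0]]]'>/dev/null && python3 chk.py 6 && python3 -m crank '[[[0,0,0.0005],[0,0,0]],[[0,0,0.0005],[0,0,0]]]'>/dev/null && python3 chk.py 6 && python3 -m crank '[[[0,0,0.0005],[0,0,0]],[[0,0,0.0005],[0,0,0]]]'>/dev/null && python3 chk.py 6 && python3 -m crank '[[[0,0,0.0005],[0,0,0]],[[0,0,0.0005],[0,0,0]]]'>/dev/null && python3 chk.py 6
```

```text
16.93 [582.63 -85.04 119.65] [-1.16  6.08  3.51] [ 1.66  0.33 -0.03]
17.18 [582.64 -85.04 119.1 ] [-1.47  7.15  2.91] [ 1.65  0.36 -0.03]
17.43 [582.6  -85.   118.59] [-0.21  6.13  2.15] [ 1.66  0.28 -0.02]
17.68 [582.6  -85.03 118.16] [-1.78  7.44  4.39] [ 1.62  0.34 -0.09]
17.93 [582.63 -85.02 117.61] [-1.84  6.35  4.17] [ 1.62  0.27 -0.01]
18.18 [582.67 -85.03 117.18] [-1.36  7.65  3.98] [1.69 0.3  0.  ]
18.43 [582.84 -85.01 116.99] [-2.35  7.39  7.19] [ 1.81  0.45 -0.02]
```

```bash
python3 -m crank '[[[0,0,0],[0,0,0]],[[0,0,0],[0,0,0]]]'>/dev/null && python3 chk.py 9.5 && python3 -m crank '[[[0,0,0.0003],[0,0,0]],[[0,0,0.0003],[0,0,0]]]'>/dev/null && python3 chk.py 9
```

```text
18.68 [582.82 -85.01 117.  ] [-1.72  7.74  7.98] [1.79 0.47 0.04]
18.93 [582.95 -85.   116.9 ] [-2.69  8.26 10.2 ] [ 1.92  0.49 -0.03]
```

Run:
```python
from h import *
p,d=robot.camera("scene");cv2.imwrite("pics/s7.png",cv2.resize(p[60:280,220:460,::-1],None,fx=2.6,fy=2.6,interpolation=cv2.INTER_CUBIC))
p,d=robot.camera("wrist");cv2.imwrite("pics/w7.png",p[:,:,::-1])
st=robot.get_state();T=(cloud(cam_T("wrist",st),d)-st["position"])@st["ee_rot"]
m=(np.hypot(T[...,0],T[...,1])<9)&(T[...,2]<-20);print(np.median(T[m][:,2]))
import pickle
st,p,d=pickle.load(open("pics/w6.pkl","rb"));T=(cloud(cam_T("wrist",st),d)-st["position"])@st["ee_rot"]
m=(np.hypot(T[...,0],T[...,1])<9)&(T[...,2]<-20);print(np.median(T[m][:,2]))
```

```text
-32.19025019468366
-32.25756739462071
```

View pics/s7.png

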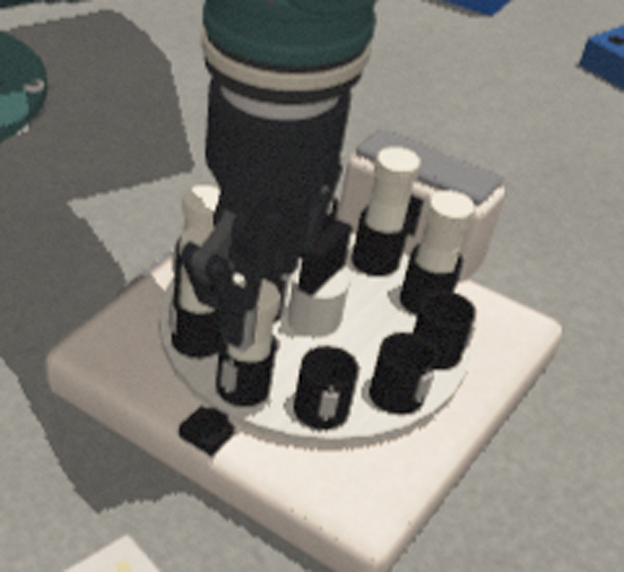

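View pics/w7.png

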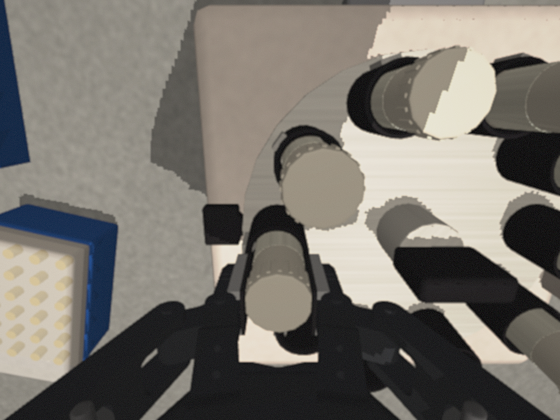

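```bash
python3 -m crank '[[[0,0,0],[0,0,0]],[[0,0,0],[0,0,0]],[[0,0,0],[0,0,0]]]' 115 20
python3 - <<'E'
from h import *
st=robot.get_state();p,d=robot.camera("wrist");cv2.imwrite("pics/w8.png",p[:,:,::-1])
T=(cloud(cam_T("wrist",st),d)-st["position"])@st["ee_rot"]
m=(np.hypot(T[...,0],T[...,1])<9)&(T[...,2]<-20);print(np.median(T[m][:,2]),st["position"],st["contact_force"])
E
```

```text
time: 19.4
position: [582.9, -86.0, 116.3]
ee_rot: [[-0.985, -0.174, -0.0], [-0.174, 0.985, -0.0], [0.0, -0.0, -1.0]]
contact_force: [0.4, -0.6, -0.7]
finger_gap: 0.551
-33.52228025399148 [582.85831329 -86.02174809 116.26746908] [ 0.3551286  -0.61929006 -0.73270095]
```

View pics/w8.png

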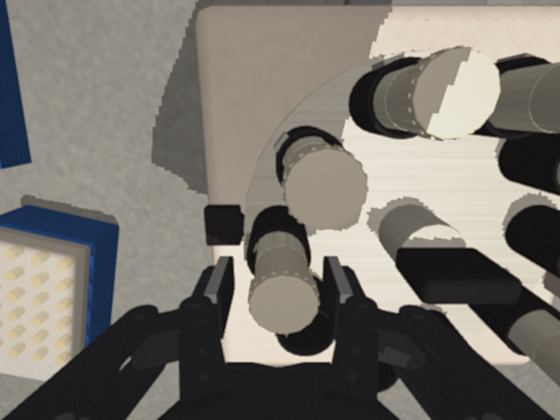

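```bash
python3 -m crank '[[[0,0,-0.005],[0,0,0]],[[0,0,-0.02],[0,0,0]],[[0,0,-0.035],[0,0,0]],[[0,0,-0.044],[0,0,0]],[[0,0,-0.044],[0,0,0]]]' ; python3 -m crank '[[[0,0,0],[0,0,0]],[[0,0,0],[0,0,0]],[[0,0,0],[0,0,0]],[[0,0,0],[0,0,0]],[[0,0,0],[0,0,0]]]' 255 20
python3 - <<'E'
from h import *
st=robot.get_state();p,d=robot.camera("wrist");cv2.imwrite("pics/w9.png",p[:,:,::-1])
C=cloud(cam_T("wrist",st),d);T=(C-st["position"])@st["ee_rot"]
m=(np.hypot(T[...,0]-5,T[...,1])<14)&(C[...,2]<154)&(C[...,2]>140);P=C[m];print(np.median(P[:,2]),len(P),P.mean(0),st["position"],st["contact_force"])
p,d=robot.camera("scene");C=cloud(cam_T("scene"),d)
m=(np.hypot(C[...,0]-582,C[...,1]+86)<15)&(C[...,2]>135)&(C[...,2]<160);print(np.median(C[m][:,2]),m.sum())
E
```

```text
time: 20.08
position: [583.3, -85.9, 161.3]
ee_rot: [[-0.985, -0.175, 0.001], [-0.175, 0.985, -0.0], [-0.001, -0.001, -1.0]]
contact_force: [-0.7, 0.2, -0.8]
finger_gap: 0.549
time: 20.7
position: [582.9, -85.8, 160.3]
ee_rot: [[-0.985, -0.175, -0.0], [-0.175, 0.985, -0.0], [0.0, 0.0, -1.0]]
contact_force: [-0.0, 0.0, 0.1]
finger_gap: -0.004
149.41166497193282 1146 [573.86613796 -86.62024095 148.51043072] [582.85131373 -85.8053429  160.32186894] [-0.03496691  0.02779142  0.13001295]
149.149297272351 186
```

View pics/w9.png

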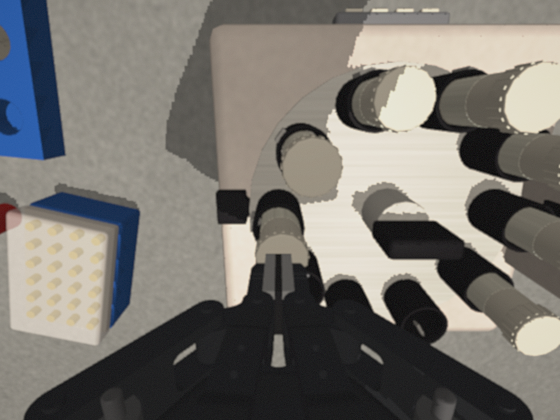

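```bash
python3 -m crank '[[[0,0,0.004],[0,0,0]],[[0,0,0.008],[0,0,0]],[[0,0,0.010],[0,0,0]],[[0,0,0.010],[0,0,0]]]'>/dev/null && python3 chk.py 3 && python3 -m crank '[[[0,0,0.0004],[0,0,0]],[[0,0,0.0004],[0,0,0]]]'>/dev/null && python3 chk.py 5.5 && python3 -m crank '[[[0,0,0.0004],[0,0,0]],[[0,0,0.0004],[0,0,0]]]'>/dev/null && python3 chk.py 5.5 && python3 -m crank '[[[0,0,0.0004],[0,0,0]],[[0,0,0.0004],[0,0,0]]]'>/dev/null && python3 chk.py 5.5 && python3 -m crank '[[[0,0,0.0003],[0,0,0]],[[0,0,0.0003],[0,0,0]]]'>/dev/null && python3 chk.py 5.5 && python3 -m crank '[[[0,0,0.0003],[0,0,0]],[[0,0,0.0003],[0,0,0]]]'>/dev/null && python3 chk.py 5.5 && python3 -m crank '[[[0,0,0.0003],[0,0,0]],[[0,0,0.0003],[0,0,0]]]'>/dev/null && python3 chk.py 5.5
```

```text
21.3 [582.77 -85.78 150.17] [-0.7  -0.5   0.26] [ 0.02 -0.06  0.01]
21.55 [582.92 -85.83 150.04] [-0.19 -0.4   1.12] [ 0.02  0.02 -0.02]
21.8 [582.89 -85.85 149.6 ] [-0.39  0.45  0.29] [ 0.   -0.03 -0.02]
22.05 [583.03 -85.92 149.45] [ 0.07 -0.4   3.53] [-0.19  0.04 -0.03]
22.3 [583.22 -86.01 149.37] [ 0.24 -1.63  6.58] [-0.33  0.08 -0.03]
```

```bash
python3 -m crank '[[[0,0,0.0003],[0,0,0]],[[0,0,0.0003],[0,0,0]]]'>/dev/null && python3 chk.py 8.5 && python3 -m crank '[[[0,0,0.0002],[0,0,0]],[[0,0,0.0002],[0,0,0]]]'>/dev/null && python3 chk.py 8.5
```

```text
22.55 [583.32 -86.08 149.3 ] [-0.9  -0.92  9.71] [-0.23  0.17 -0.02]
```

```bash
python3 -m crank '[[[0,0,-0.008],[0,0,0]],[[0,0,-0.03],[0,0,0]],[[0,0,-0.050],[0,0,0]],[[0,0.005,-0.060],[0,0,-0.17]],[[0,0.016,-0.060],[0,0,-0.34]],[[0,0.028,-0.060],[0,0,-0.51]],[[0,0.040,-0.060],[0,0,-0.68]],[[0,0.052,-0.060],[0,0,-0.85]],[[0,0.064,-0.060],[0,0,-1.02]],[[0,0.076,-0.060],[0,0,-1.19]],[[0.0003,0.085,-0.060],[0,0,-1.36]],[[0.0006,0.090,-0.060],[0,0,-1.53]]]' 100 20;python3 -m crank '[[[0,0,0],[0,0,-0.041]],[[0,0,0],[0,0,-0.041]],[[0,0,0],[0,0,-0.041]]]'
python3 - <<'E'
from h import *
st=robot.get_state();p,d=robot.camera("wrist");cv2.imwrite("pics/w10.png",p[:,:,::-1])
print(st["joints"].round(2),st["position"],st["ee_rot"].round(3))
C=cloud(cam_T("wrist",st),d)
m=(np.hypot(C[...,0]-567,C[...,1]-3)<40)&(C[...,2]>135)&(C[...,2]<148)
P=C[m];print("knob",cv2.minAreaRect(P[:,:2].astype(np.float32)),P.mean(0))
T=(P-st["position"])@st["ee_rot"];print(cv2.minAreaRect(T[:,:2].astype(np.float32)))
m=(np.hypot(C[...,0]-582,C[...,1]+86)<20)&(C[...,2]>140)&(C[...,2]<160);print("cap",np.median(C[m][:,2]),m.sum(),cv2.minEnclosingCircle(C[m][:,:2].astype(np.float32)))
E
```

```text
time: 24.05
position: [566.3, 3.2, 208.7]
ee_rot: [[0.14, -0.99, -0.0], [-0.99, -0.14, 0.0], [-0.0, 0.0, -1.0]]
contact_force: [-0.0, 0.3, -0.8]
finger_gap: 0.605
time: 24.42
position: [566.5, 2.7, 208.6]
ee_rot: [[0.174, -0.985, -0.0], [-0.985, -0.174, 0.0], [-0.0, 0.0, -1.0]]
contact_force: [0.2, 0.4, 0.5]
finger_gap: 0.61
[-0.14  0.34  0.01  1.24  0.   -1.88] [566.5232546    2.68558667 208.60129692] [[ 0.174 -0.985 -0.   ]
 [-0.985 -0.174  0.   ]
 [-0.     0.    -1.   ]]
knob ((566.3643798828125, 3.0950851440429688), (13.366981506347656, 45.45043182373047), 9.759702682495117) [566.55373903   2.13531558 140.85633018]
((-0.4264392852783203, 0.07080602645874023), (45.45090103149414, 13.36716079711914), 0.23899920284748077)
cap 149.31871273110193 1947 ((581.787353515625, -83.69063568115234), 15.94137191772461)
```

View pics/w10.png

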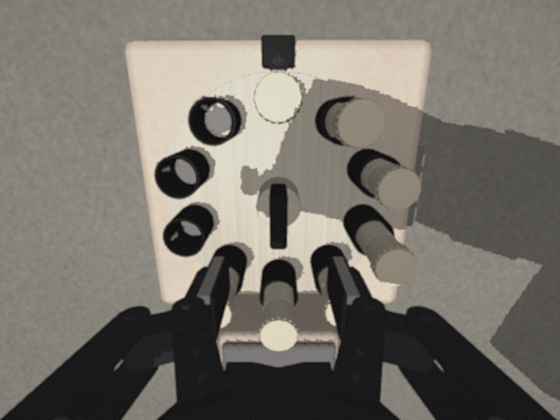

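```bash
python3 -m crank '[[[0,0,0.02],[0,0,0]],[[0,0,0.055],[0,0,0]],[[0,0,0.080],[0,0,0]],[[0,0,0.093],[0,0,0]],[[0,0,0.0986],[0,0,0]],[[0,0,0.0986],[0,0,0]]]' && python3 -m crank '[[[0,0,0],[0,0,0]],[[0,0,0],[0,0,0]],[[0,0,0],[0,0,0]],[[0,0,0],[0,0,0]]]' 255 40; python3 chk.py 9
```

```text
time: 25.22
position: [566.8, 2.7, 110.4]
ee_rot: [[0.175, -0.985, 0.0], [-0.985, -0.175, -0.0], [0.0, -0.0, -1.0]]
contact_force: [-0.5, -0.4, 0.6]
finger_gap: 0.614
time: 25.72
position: [566.5, 2.6, 110.6]
ee_rot: [[0.175, -0.985, 0.0], [-0.985, -0.175, -0.0], [0.0, -0.0, -1.0]]
contact_force: [-3.2, -0.7, 6.3]
finger_gap: 0.157
25.73 [566.51   2.58 110.63] [-3.21 -0.66  6.33] [-0.13  0.63 -0.  ]
```

```bash
python3 -m crank '[[[0,0,0],[0,0,0.03]],[[0,0,0],[0,0,0.09]],[[0,0,0],[0,0,0.16]],[[0,0,0],[0,0,0.23]],[[0,0,0],[0,0,0.30]],[[0,0,0],[0,0,0.37]],[[0,0,0],[0,0,0.44]],[[0,0,0],[0,0,0.51]],[[0,0,0],[0,0,0.57]],[[0,0,0],[0,0,0.61]],[[0,0,0],[0,0,0.628]],[[0,0,0],[0,0,0.628]]]'; python3 -m crank '[[[0,0,0],[0,0,0]],[[0,0,0],[0,0,0]]]'; python3 chk.py 20
```

```text
time: 27.22
position: [566.4, 2.6, 110.6]
ee_rot: [[-0.437, -0.899, 0.0], [-0.899, 0.437, -0.0], [0.0, -0.0, -1.0]]
contact_force: [-3.2, -1.3, 6.4]
finger_gap: 0.157
time: 27.48
position: [566.4, 2.6, 110.6]
ee_rot: [[-0.437, -0.899, 0.0], [-0.899, 0.437, -0.0], [0.0, -0.0, -1.0]]
contact_force: [-3.9, -1.2, 6.5]
finger_gap: 0.156
27.48 [566.45   2.62 110.59] [-3.94 -1.23  6.53] [-0.12  0.72 -0.03]
```

Yaw went from 190° to 154°, which is −36°. I'll release, lift straight up and check.

```bash
python3 -m crank '[[[0,0,0],[0,0,0]],[[0,0,0],[0,0,0]],[[0,0,0],[0,0,0]]]' 110 20; python3 -m crank '[[[0,0,-0.01],[0,0,0]],[[0,0,-0.04],[0,0,0]],[[0,0,-0.08],[0,0,0]],[[0,0,-0.115],[0,0,0]],[[0,0,-0.130],[0,0,0]],[[0,0,-0.130],[0,0,0]],[[0,0,-0.130],[0,0,0]]]'
python3 - <<'E'
from h import *
st=robot.get_state();p,d=robot.camera("wrist");cv2.imwrite("pics/w11.png",p[:,:,::-1])
C=cloud(cam_T("wrist",st),d)
m=(np.hypot(C[...,0]-567,C[...,1]-3)<40)&(C[...,2]>135)&(C[...,2]<148)
P=C[m];print("knob",cv2.minAreaRect(P[:,:2].astype(np.float32)))
m=(np.hypot(C[...,0]-581.6,C[...,1]+86)<30)&(C[...,2]>98)&(C[...,2]<110);P=C[m];print("next rim",len(P),cv2.minEnclosingCircle(P[:,:2].astype(np.float32)))
m=(np.hypot(C[...,0]-527,C[...,1]+78)<22)&(C[...,2]>143)&(C[...,2]<162);P=C[m];print("cap",len(P),np.median(P[:,2]),cv2.minEnclosingCircle(P[:,:2].astype(np.float32)))
p,d=robot.camera("top");cv2.imwrite("pics/t11.png",p[:,:,::-1])
C=cloud(cam_T("top"),d);m=(np.hypot(C[...,0]-583.5,C[...,1]+86)<30)&(C[...,2]>98)&(C[...,2]<112);P=C[m];print("top rim",len(P),cv2.minEnclosingCircle(P[:,:2].astype(np.float32)))
p,d=robot.camera("scene");cv2.imwrite("pics/s11.png",p[:,:,::-1])
E
```

```text
time: 27.85
position: [566.6, 2.7, 110.0]
ee_rot: [[-0.437, -0.899, 0.0], [-0.899, 0.437, 0.0], [-0.0, -0.0, -1.0]]
contact_force: [0.4, 0.2, 0.1]
finger_gap: 0.569
time: 28.72
position: [566.3, 2.7, 239.4]
ee_rot: [[-0.437, -0.899, -0.001], [-0.899, 0.437, 0.0], [0.0, 0.001, -1.0]]
contact_force: [0.4, -0.5, -0.4]
finger_gap: 0.568
knob ((566.255859375, 3.2625083923339844), (45.64442825317383, 13.641363143920898), 64.45452117919922)
next rim 649 ((582.0771484375, -86.32831573486328), 20.277484893798828)
cap 1463 149.37669248438576 ((527.5198364257812, -76.5106201171875), 16.058897018432617)
top rim 136 ((583.7403564453125, -85.52890014648438), 20.10984992980957)
```

View pics/w11.png

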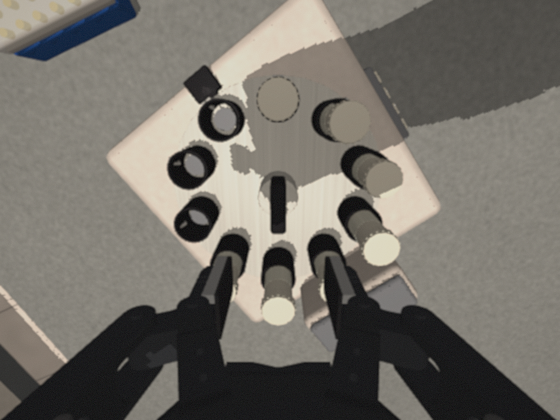

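View pics/s11.png

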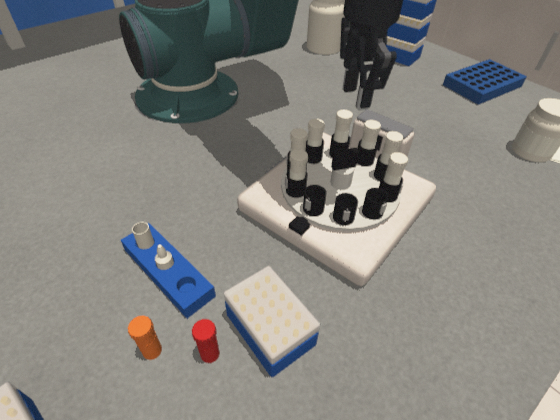

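```bash
python3 -c "
from rig import robot
print(robot.hand_in(),robot.get_state()['time'])"
```

```text
the job is handed in; nothing more can be done
the job is handed in; nothing more can be done
```

I put the vial from the rack into the load pocket, pressed it past the clip onto its seat, turned the carousel one click clockwise and handed the job in. The clock read 28.7 s at the last move, well under 61 s.

**Seating:** drag past the clip was about 3 N. The force then rose steeply to about 10 N with the vial's base roughly 6 mm above the pocket's bottom, so about 7 N on the pad, under the 18 N limit.

**After release:** the wrist camera suggested the cap had risen about 0.7 mm. I pressed it again from above with the fingers shut. It was already on a hard stop, reaching about 9.7 N within 0.15 mm. The seat switch itself can't be read, so "fully pressed" rests on this force feel.

**Carousel:** the knob turned about 35.6° (one click is 36°). The next empty pocket rests at the load mark, within about 0.5 mm of where the first one stood. The vial's cap stayed at 149.4 mm.

**Everything else:** in the last scene picture the open tube, dropper bottle, tip box and the orange and red look-alikes are where they were. The gripper was clear of everything, and the only known disagreement is a constant offset of about 1.7 mm between the wrist and fixed cameras. I set the vial's move from differences within each view, which cancels that offset.

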